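# Lock the tall measuring cylinder into its transport caddy

### The job

Make the taller of the two stoppered measuring cylinders ready for transport: slide the caddy's forked keeper fully open, stand the cylinder in the middle of the round seat, slide the keeper fully closed so that its fork holds down the cylinder's foot, and lock it by dropping the loose pin all the way through the holes in the keeper and in the caddy. The cylinder is top-heavy and easily tips: keep it upright all the time. Leave the shorter cylinder, the timer and the tape roll where they are.

Things in the scene. Friction and masses are not known exactly. Their poses are not given: they have to be found in the camera images.
- tall_cylinder: the taller milky white measuring cylinder, 215 mm high, loose, upright. Origin: centre of the underside, z up. Hexagonal foot 56 mm over corners, 12 mm high; round tube 28 mm wide from 12 to 191 mm; heavy grey stopper, at most 33 mm wide, above. About 0.26 kg, centre of mass 140 mm up: free, it topples when tilted by about 10 degrees; grip the tube at 160 to 180 mm height
- short_cylinder: the shorter measuring cylinder, same shape, foot and tube, 150 mm high. Origin: centre of the underside, z up. Not to be disturbed. The two cylinders may swap places
- caddy: fixed aluminium caddy on the bench, base 90 mm (its x) by 244 mm (its y), 10 mm thick. Origin: underside, about its middle; +y runs along it to the seat end. Seat at y = +75 mm, two guide rails 42 mm high at x = +-27 to 41 mm, y = -62 to +23 mm, end stop 24 mm high at y = +116 to 122 mm, lug with the lock hole at y = -85 mm
- seat (a point): centre of the round seat (black disc 62 mm wide, flush), on the upper face of the caddy's base, 10 mm above the bench: the middle of the tall cylinder's underside belongs here. Axes as the caddy's
- keeper (a joint): slide of the keeper, m: 0 = fully closed (stop, holes in line), 0.08 = fully open (stop); starts 0 to 0.025. Opens to the caddy's -y, 1.5 N friction, stays put. Steel fork 60 mm wide, 28 to 36 mm above the bench, slot 40 mm wide with flared tips. Closed, the slot surrounds the cylinder's tube over the foot; its bottom is 20 mm before, its tips 36 mm past the seat's centre, so it bars the seat unless open
- keeper_knob (a point): on the axis of the keeper's upright round black knob, at the height to grip (60 mm above the bench); moves with the keeper. Knob 18 mm wide, from 36 to 76 mm above the bench (24 mm wide below 44 mm). With the keeper closed it is 105 mm from the seat's centre, towards the caddy's -y
- lock_hole (a point): centre of the mouth of the lock hole in the caddy's lug, 26 mm above the bench, 160 mm from the seat's centre. Upright hole, 13 mm wide, 16 mm deep. With the keeper closed, the keeper's own 13 mm hole (upper face 36 mm above the bench) lies right above it
- lock_pin: loose steel lock pin, upright in its parking block. Origin: centre of its lower tip, z up. Shank 10 mm wide, 0 to 22 mm (lowest 4 mm tapered), collar 22 mm wide, 22 to 25 mm, round grip 16 mm wide, 25 to 55 mm. Fully home, the collar lies on the keeper and the tip is 14 mm above the bench, 12 mm below the lock hole's mouth. 0.05 kg
- pin_block: fixed grey parking block 44 x 44 x 28 mm with an upright 13 mm through hole; the pin stands in it, its collar on the top face, its tip 6 mm above the bench. Origin: centre of the underside
- timer: small white desk timer, 68 x 62 x 18 mm, a bystander. Origin: centre of the underside
- tape_roll: small black roll of tape lying flat, 59 mm wide, 19 mm high, a bystander. Origin: centre of the underside
Not all that is in view belongs to the job. Leave any green look-alike of the tall_cylinder alone.

How it is judged:
On the way, in this order (a step that is already met when the one before it is completed fails the run):
1. the keeper is open (at least 65 mm) (value of joint keeper above 0.065 m), for 0.1 s.
2. the tall cylinder stands upright on the seat, within 12 mm of its centre (horizontal distance between tall_cylinder and seat below 0.012 m and z of tall_cylinder in the frame of seat below 0.004 m and angle between tall_cylinder's own z axis and vertical below 0.06 rad), for 0.2 s.
3. the keeper is closed over its foot (within 4 mm of its stop) (all of step 2 and value of joint keeper below 0.004 m), for 0.2 s.
At the end, for the whole second after the job is handed in: The tall cylinder stands upright (within 3.4 degrees) on the seat, within 12 mm of its centre; the keeper is closed to within 4 mm; the pin stands through keeper and lug, its tip at least 8 mm below the mouth of the lock hole and within 4 mm of its axis, tilted under 0.15 rad; both are at rest (all of step 3 and horizontal distance between lock_pin and lock_hole below 0.004 m and z of lock_pin in the frame of lock_hole below -0.008 m and angle between lock_pin's own z axis and vertical below 0.15 rad and linear speed of each of tall_cylinder, lock_pin below 0.02 m/s); the robot touches nothing.
It fails at once if the tall cylinder is tilted by more than 17 degrees (angle between tall_cylinder's own z axis and vertical above 0.3 rad).
It fails at once if the shorter cylinder is moved by more than 30 mm or tipped (distance of short_cylinder from where it was at the start of the episode above 0.03 m or angle between short_cylinder's own z axis and vertical above 0.3 rad).
It fails at once if the timer or the tape roll is moved by more than 30 mm (distance of any of timer, tape_roll from where it was at the start of the episode above 0.03 m).
It also fails if it takes over 72 s, if anything falls off the work surface, if the arm or the gripper's body presses on something with over 40 N, if the wrist force passes 120 N, or if a joint passes its speed limit or range.

### The arm

A 7-joint arm with a two-finger parallel gripper is mounted at the origin on a cart in front of the work surface, level with it; the furniture and walls round the work are solid. World frame = base frame: x ahead of the robot, y to its left, z up, the work surface at z = 0. Lengths are in m, angles in rad, forces in N, time in s.
With the tool pointing down it reaches from about 0.4 to 0.875 m from the base axis. Payload 19.3 kg.
Tool frame: the origin (TCP) lies at the very end of the fingers, on their centre line; the grasp point (between the pads) lies 19 mm behind it; z points along the fingers, y is the line along which they close (so a half turn about z gives the same grasp; the last joint's range is limited). The gripper opens to 85 mm and grips with 20 to 120 N. Pads are 22 mm wide; open, the fingers measure 114 mm over their backs; the gripper's body (76 mm by 85 mm) begins 54 mm behind the grasp point. The pads swing forward as they close: fully open they stand 13 mm farther back than shut.
Start: joints at [-1.211, 0.521, -0.036, 1.599, 0.021, 1.021, -0.113], TCP at [0.26, 0.568, 0.206] pointing down, gripper open.
Joint ranges: [-2.91, 2.91], [-0.3, 2.13], [-1.5, 1.42], [0.17, 2.43], [-1.26, 4.41], [0.16, 1.93], [-2.52, 2.52]. Speed limits (rad/s): [1.89, 1.89, 2.39, 2.39, 3.01, 3.01, 3.01].

### API

Orientations are given as [roll, pitch, yaw] about the fixed x, y, z axes, in that order (R = Rz(yaw) Ry(pitch) Rx(roll)).
In Python, from workcell import bot gives the robot as it stands. The module is installed in compiled form; this text tells all that it offers.
- The arm moves only by the tool apply_moves, never from a script. Its arguments are lists of equal length, an entry for each row: "claw": the finger opening in m, from 0 to 0.0854; "xyz": the shift along the tool's x, y, z in m, a list of three; "twist": the turn, a rotation vector about the tool's x, y, z in rad, a list of three. A call has 1 to 20 rows; each row shifts and turns the commanded pose from where the row before left it, along the tool's axes as they then stand; what a row does not reach is not made up. A row lasts 1/10 s, in which the tool goes at most 50 mm and 8.59 degrees, less where a joint would pass 70% of its speed; a pose out of reach is approached as far as the arm can. A call with a gripper value outside its range is refused whole. The fingers move at their own pace and stop on an object; "force" is the grip in N (left out, the last holds). Time passes only in rows, so rows that do not move let the fingers close. It gives the time, the measured TCP pose, the force, the opening and the grip force at its end, in the units of the state.
- bot.observe(): the state, without advancing time (a new reading comes with each control period).
- bot.grab_frame(name): name is "scene" or "top" or "wrist"; returns a dict with "img" (384x512x3 uint8, red, green, blue), "vfov" (degrees; the focal length in pixels is half the picture's height over the tangent of half this angle, whatever the lens; pixels are square), "cx", "cy" (the principal point, pixels), "view" (4x4, takes a point from world to camera coordinates). Camera axes: x right, y up, looking along -z (the intrinsics and any distortion apply to the point x, -y, -z); pixel columns grow to the right and rows downward; lengths in m; the calibration is good to about 2 mm. A picture is of the moment at which its call begins. There is no depth.
- bot.job_done(): hands the job in; it is judged then, once.
Trained networks look in the newest picture that a camera, given by its name, has taken for a name from the list of things; names that differ only in an ending like _2 or _b are one class to them, and where a whole thing is asked for, a point or a joint stands for the part that bears it (a point fixed in the world has none). Each returns a list of dicts, best first, with "score" (0 to 1); they miss things now and then, are a little off and sometimes report something else, mostly with a low value. They report only what shows in the picture. A call takes as long as a camera call. They do not tell look-alikes from the thing itself.
- bot.find_in(camera, query): "position" ([x, y, z] in m, in world coordinates, good to about 4 mm: the middle of the surface that is visible of it).
The state is a dict: "clock": time; "qpos": joint angles; "qd": joint speeds; "joint_efforts": joint torques, N m; "position": TCP position; "tool_rot": TCP orientation; "force": force on the tool from outside, world axes, zero at the start; "moment": the same for the moment, N m; "grip_width": finger opening in m; "finger_force": force on a finger pad.
Only numpy, scipy, OpenCV 4.12 (cv2) and the standard library are available. Lean on these libraries where they do the work, as an engineer would, in place of code of your own. Each camera call takes 0.05 s, during which the arm holds its last target. There are 200 camera calls.

## Working session

There is one attempt and no reset: what is moved stays moved. The work goes in short steps, Python scripts to look and compute and a tool call to move; the robot and the scene stay as the last step left them, time stands still between calls to the robot, and variables do not carry over. Pictures are saved under pics/ and viewed, at most 13 in all, crops included, and the job is handed in when it is done.

Besides the shell and the picture viewer there is one more tool, called as name(argument=value, ...) on one line, values as JSON. apply_moves: Moves the arm, as the interface text tells. Its arguments: {"type":"object","properties":{"claw":{"type":"array"},"xyz":{"type":"array"},"twist":{"type":"array"},"force":{"type":"number"}},"required":["claw","xyz","twist"]}

```bash
mkdir -p pics
cat > h.py <<'E'
import numpy as np, cv2
from workcell import bot
def grab(n,f=None):
    g=bot.grab_frame(n)
    if f: cv2.imwrite('pics/'+f,cv2.cvtColor(g['img'],cv2.COLOR_RGB2BGR))
    return g
def foc(g): return g['img'].shape[0]/2/np.tan(np.radians(g['vfov'])/2)
def proj(g,p):
    c=g['view']@np.r_[p,1]; f=foc(g); return [g['cx']+f*c[0]/-c[2], g['cy']-f*c[1]/-c[2]]
def ray(g,u,v,z):
    f=foc(g); d=np.array([(u-g['cx'])/f,-(v-g['cy'])/f,-1]); V=np.linalg.inv(g['view'])
    d=V[:3,:3]@d; o=V[:3,3]; return o+d*(z-o[2])/d[2]
E
python3 - <<'E'
from h import *
np.set_printoptions(precision=4,suppress=True)
a=grab('scene','s0.png');b=grab('top','t0.png')
cv2.imwrite('pics/both0.png',cv2.resize(np.vstack([cv2.imread('pics/s0.png'),cv2.imread('pics/t0.png')]),None,fx=.78,fy=.78))
for n,g in(('scene',a),('top',b)):
    print(n,g['vfov'],g['cx'],g['cy'],[k for k in g],np.linalg.inv(g['view'])[:3])
    for q in 'tall_cylinder short_cylinder caddy keeper keeper_knob lock_pin pin_block timer tape_roll'.split():
        for r in bot.find_in(n,q)[:3]:
            print(q,round(r['score'],2),np.round(r['position'],3),np.round(proj(g,r['position'])))
o=bot.observe();print(o)
E
```

```text
scene 51.26187261816406 256.87026401602503 190.76839988245644 ['img', 'vfov', 'cx', 'cy', 'view'] [[-0.6293  0.5695 -0.5288  0.0206]
 [-0.7771 -0.4528  0.4371  0.5975]
 [ 0.0095  0.686   0.7275  0.6875]]
tall_cylinder 0.95 [0.415 0.268 0.119] [258. 199.]
tall_cylinder 0.65 [0.463 0.46  0.056] [162. 254.]
tall_cylinder 0.33 [0.543 0.291 0.031] [213. 197.]
short_cylinder 0.78 [0.408 0.122 0.075] [313. 183.]
caddy 0.66 [0.542 0.292 0.028] [213. 199.]
keeper_knob 0.66 [0.552 0.264 0.039] [221. 187.]
keeper_knob 0.52 [0.329 0.43  0.014] [218. 307.]
lock_pin 0.73 [0.42  0.381 0.05 ] [210. 249.]
pin_block 0.65 [0.417 0.385 0.026] [210. 258.]
timer 0.59 [ 0.435 -0.005  0.013] [340. 172.]
tape_roll 0.74 [0.331 0.431 0.017] [217. 306.]
top 45.394344635452896 267.24348542970284 193.21260990608621 ['img', 'vfov', 'cx', 'cy', 'view'] [[ 0.0085  0.9881 -0.1538  0.2915]
 [-0.9998  0.0113  0.0172  0.2368]
 [ 0.0187  0.1536  0.988   1.0964]]
tall_cylinder 0.78 [0.598 0.458 0.115] [160. 123.]
tall_cylinder 0.71 [0.415 0.255 0.124] [250. 206.]
tall_cylinder 0.6 [0.469 0.457 0.126] [157. 180.]
short_cyl
[... 177 characters left out ...]
.]
lock_pin 0.39 [0.423 0.374 0.058] [199. 205.]
pin_block 0.57 [0.425 0.373 0.031] [201. 206.]
timer 0.62 [ 0.435 -0.008  0.016] [362. 204.]
tape_roll 0.86 [0.338 0.427 0.019] [177. 244.]
{'clock': 1.0, 'qpos': array([-1.2112,  0.5214, -0.0363,  1.5995,  0.0212,  1.0211, -0.1128]), 'qd': array([ 0.0004, -0.0004, -0.0004, -0.0024, -0.0013,  0.    , -0.0007]), 'joint_efforts': array([ -0.0028, -92.6835,   1.9774, -37.0245,   0.0181,   0.0025,
         0.    ]), 'position': array([0.2605, 0.5681, 0.2061]), 'tool_rot': array([-3.1416,  0.    ,  2.7118]), 'force': array([-0.6855, -0.4247, -0.0262]), 'moment': array([0.0088, 0.0409, 0.0096]), 'finger_force': 0.0, 'grip_width': 0.0857254338055535}
```

View pics/both0.png

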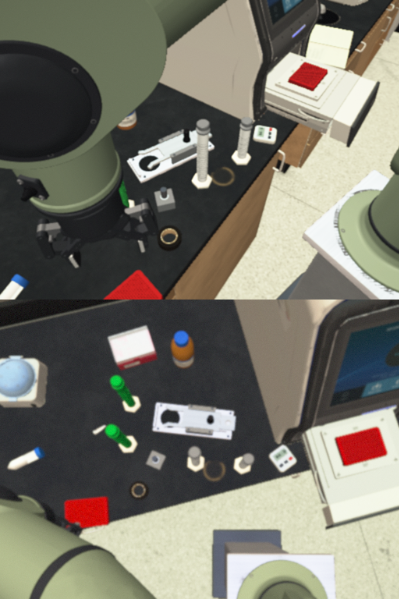

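Run:
```python
from h import *
t=cv2.imread('pics/t0.png')[90:260,130:400]; s=cv2.imread('pics/s0.png')[140:330,150:370]
cv2.imwrite('pics/ct.png',cv2.resize(t,(800,504),interpolation=cv2.INTER_CUBIC))
cv2.imwrite('pics/cs.png',cv2.resize(s,(690,596),interpolation=cv2.INTER_CUBIC))
```

```text
(no output)
```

View pics/ct.png

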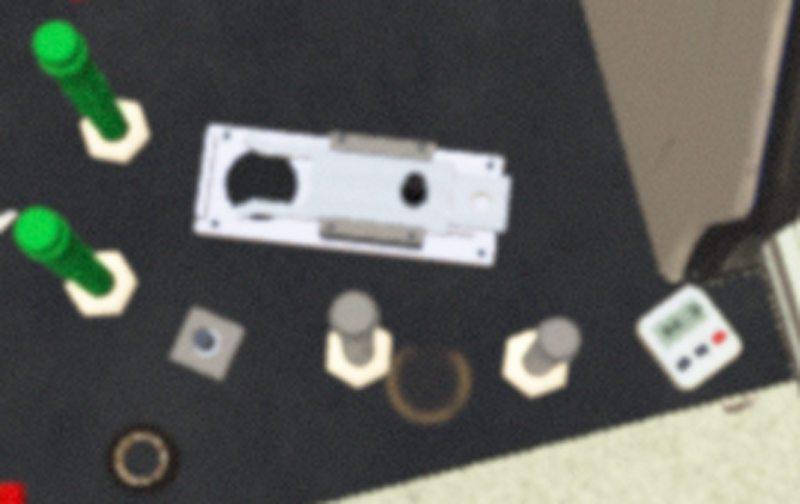

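View pics/cs.png

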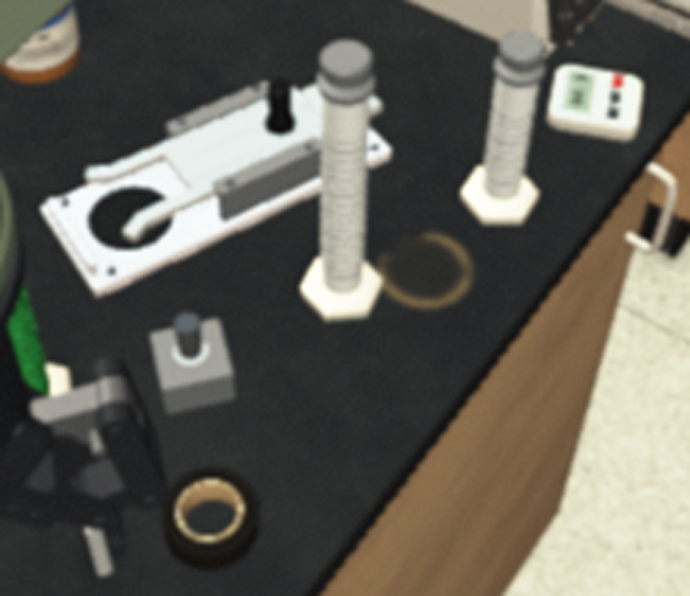

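Run:
```python
from h import *
np.set_printoptions(precision=4,suppress=True)
g=grab('top'); S=800/270
def P(u,v,z): return ray(g,130+u/S-.5,90+v/S-.5,z)
c=np.array([P(209,125,.01),P(503,157,.01),P(494,265,.01),P(193,233,.01)]);print(c)
ctr=c.mean(0); d=(c[0]+c[3]-c[1]-c[2]);yaw=np.arctan2(-d[0],d[1]);print('ctr',ctr,'caddy yaw',yaw,np.linalg.norm(d)/2)
y=d[:2]/np.linalg.norm(d[:2]);x=np.array([y[1],-y[0]])
print('seat',ctr[:2]+.075*y,'seat direct',P(262,183,.01),'hole',ctr[:2]-.085*y,'yaxis',y)
k=P(413,180,.076);print('knob',k,'closed',ctr[:2]-.03*y,'open',(ctr[:2]-.03*y-k[:2])@y)
print('tall foot',P(358,354,.012),'top',P(354,306,.215)); print('short foot',P(536,360,.012),P(560,335,.15))
print('pin',P(206,338,.061),'block',P(207,343,.028))
print('timer',P(688,335,.018),'tape',P(142,456,.019))
b=np.array([P(195,307,.028),P(245,333,.028),P(222,380,.028),P(170,352,.028)])
e=b[1]-b[0];print('block yaw',np.degrees(np.arctan2(e[1],e[0])))
e=c
h=P(330,340,.012)
```

```text
[[0.6106 0.3832 0.01  ]
 [0.5867 0.1408 0.01  ]
 [0.4962 0.1483 0.01  ]
 [0.5197 0.3933 0.01  ]]
ctr [0.5533 0.2664 0.01  ] caddy yaw -0.09689782902829198 0.2448200305781685
seat [0.5606 0.3411] seat direct [0.5622 0.3384 0.01  ] hole [0.5451 0.1818] yaxis [0.0967 0.9953]
knob [0.5496 0.2161 0.076 ] closed [0.5504 0.2366] open 0.020397001144628682
tall foot [0.4219 0.2578 0.012 ] top [0.4291 0.257  0.215 ]
short foot [0.4186 0.1148 0.012 ] [0.4203 0.1133 0.15  ]
pin [0.4271 0.3734 0.061 ] block [0.4274 0.3768 0.028 ]
timer [ 0.4394 -0.0069  0.018 ] tape [0.3386 0.4261 0.019 ]
block yaw -116.90808913293233
```

The wanted tall cylinder is the white one with the grey stopper at ct (358,345), near (0.425, 0.257). It could be mistaken for:
- the shorter white cylinder at ct (540,360)
- the two green ones at ct (110,110) and (95,265)

In the cs crop the one at (345,180) is clearly the taller white cylinder. Other positions:
- **Knob:** ct (413,185), keeper about 20 mm open.
- **Pin and block:** ct (207,340).
- **Seat:** ct (262,183).

Next I rise, turn and go above the knob.

apply_moves(claw=[0.085,0.085,0.085,0.085,0.085,0.085,0.085,0.085,0.085,0.085,0.085,0.085,0.085,0.085,0.085,0.085], xyz=[[0,0,-0.03],[0,0,-0.03],[0,0,-0.03],[-0.032,-0.032,0],[-0.032,-0.032,0],[-0.032,-0.032,0],[-0.032,-0.032,0],[-0.032,-0.032,0],[-0.032,-0.032,0],[-0.032,-0.032,0],[-0.032,-0.032,0],[-0.032,-0.032,0],[-0.032,-0.032,0],[-0.002,-0.002,0],[0,0,0],[0,0,0]], twist=[[0,0,-0.111],[0,0,-0.111],[0,0,-0.111],[0,0,0],[0,0,0],[0,0,0],[0,0,0],[0,0,0],[0,0,0],[0,0,0],[0,0,0],[0,0,0],[0,0,0],[0,0,0],[0,0,0],[0,0,0]])

```text
clock: 2.65
position: [0.5492, 0.2175, 0.2961]
tool_rot: [3.141, -0.0, 3.046]
force: [-0.4, 0.8, -0.0]
grip_width: 0.0853
finger_force: 0.0
```

Run:
```python
from h import *
np.set_printoptions(precision=4,suppress=True)
g=grab('wrist','w1.png');o=bot.observe();print(o['clock'],o['position'],o['tool_rot'],o['qpos'],g['vfov'],g['cx'],g['cy'],np.linalg.inv(g['view'])[:3])
for q in 'keeper_knob keeper caddy tall_cylinder lock_pin'.split():
  for c in('wrist','top'):
    if c=='top': grab('top') if q=='keeper_knob' else 0
    for r in bot.find_in(c,q)[:2]: print(c,q,round(r['score'],2),r['position'],np.round(proj(g,r['position'])))
im=cv2.imread('pics/w1.png')
for p in [(.549,.216,.076),(.5606,.3411,.01),(.5451,.1818,.026)]:
    u,v=proj(g,np.array(p));cv2.drawMarker(im,(int(u),int(v)),(0,0,255),0,8)
cv2.imwrite('pics/w1m.png',cv2.resize(im,(768,576)))
```

```text
2.7 [0.5491 0.2178 0.2961] [ 3.1412 -0.0003  3.0466] [-0.5058  0.3861  0.0394  1.5813 -0.0167  1.1745  1.0129] 66.58347166555023 252.197579424709 189.13621660406912 [[ 0.0945 -0.9516 -0.2925  0.4738]
 [ 0.9955  0.0905  0.0272  0.2247]
 [ 0.0006 -0.2937  0.9559  0.4651]]
wrist keeper_knob 0.86 [0.5495, 0.2307, 0.037] [261. 152.]
top keeper_knob 0.85 [0.5472, 0.2338, 0.0357] [263. 150.]
top keeper_knob 0.23 [0.4174, 0.255, 0.1247] [276.  41.]
wrist keeper 0.75 [0.5506, 0.2351, 0.0368] [264. 153.]
top keeper 0.7 [0.5502, 0.2312, 0.0356] [261. 153.]
top keeper 0.4 [0.4226, 0.3727, 0.0261] [356.  50.]
wrist caddy 0.91 [0.5484, 0.2617, 0.0386] [282. 150.]
top caddy 0.94 [0.5505, 0.2613, 0.0347] [282. 151.]
wrist tall_cylinder 0.97 [0.4309, 0.2566, 0.2168] [288.  37.]
wrist tall_cylinder 0.88 [0.4803, 0.4511, 0.111] [450.  86.]
top tall_cylinder 0.98 [0.5958, 0.455, 0.1173] [447. 184.]
top tall_cylinder 0.81 [0.469, 0.4614, 0.1262] [470.  73.]
wrist lock_pin 0.65 [0.43, 0.3712, 0.0564] [363.  52.]
top lock_pin 0.28 [0.416, 0.2516, 0.1249] [272.  40.]
top lock_pin 0.24 [0.4125, 0.1207, 0.0745] [163.  56.]
```

View pics/w1m.png

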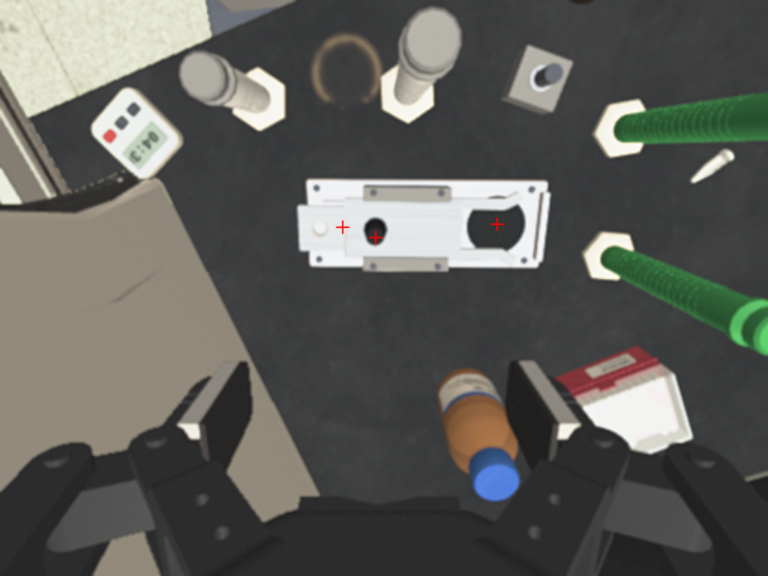

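Run:
```python
from h import *
np.set_printoptions(precision=4,suppress=True)
g=grab('wrist')
f=lambda u,v,z:print((u,v,z),ray(g,u/1.5-.33,v/1.5-.33,z))
f(160,180,0);f(215,300,0);f(320,490,0);f(470,390,0);f(376,232,.076);f(320,228,.036);f(496,223,.01);f(433,35,.215);f(407,95,.012);f(550,74,.061);f(202,75,.15)
for c in[(308,181,.01),(310,267,.01),(538,266,.01),(548,182,.01)]: f(*c)
```

```text
(160, 180, 0) [ 0.483 -0.004  0.   ]
(215, 300, 0) [0.6177 0.0256 0.    ]
(320, 490, 0) [0.8874 0.1078 0.    ]
(470, 390, 0) [0.7593 0.3065 0.    ]
(376, 232, 0.076) [0.5446 0.2147 0.076 ]
(320, 228, 0.036) [0.5426 0.1593 0.036 ]
(496, 223, 0.01) [0.5591 0.3385 0.01  ]
(433, 35, 0.215) [0.4218 0.2567 0.215 ]
(407, 95, 0.012) [0.4277 0.2555 0.012 ]
(550, 74, 0.061) [0.428 0.373 0.061]
(202, 75, 0.15) [0.417  0.1131 0.15  ]
(308, 181, 0.01) [0.4981 0.1497 0.01  ]
(310, 267, 0.01) [0.5875 0.139  0.01  ]
(538, 266, 0.01) [0.6097 0.3825 0.01  ]
(548, 182, 0.01) [0.5223 0.3916 0.01  ]
```

apply_moves(claw=[0.085,0.085,0.085,0.085,0.085,0.085,0.085,0.085,0.085,0.016,0.01,0.01,0.01,0.01,0.01,0.01,0.01,0.01,0.01], xyz=[[0.002,-0.003,0.04],[0,0,0.04],[0,0,0.04],[0,0,0.04],[0,0,0.04],[0,0,0.03],[0,0,0.02],[0,0,0],[0,0,0],[0,0,0],[0,0,0],[0,0,0],[0,0,0],[0,0,0],[0,0,0],[0,0,0],[0,0,0],[0,0,0],[0,0,0]], twist=[[0,0,0],[0,0,0],[0,0,0],[0,0,0],[0,0,0],[0,0,0],[0,0,0],[0,0,0],[0,0,0],[0,0,0],[0,0,0],[0,0,0],[0,0,0],[0,0,0],[0,0,0],[0,0,0],[0,0,0],[0,0,0],[0,0,0]], force=25)

```text
clock: 5.2
position: [0.5477, 0.2138, 0.0465]
tool_rot: [3.141, 0.0, 3.045]
force: [-1.7, 0.2, 5.4]
grip_width: 0.0154
finger_force: 24.3
```

apply_moves(claw=[0.01,0.01,0.01,0.01,0.01,0.01,0.01,0.01], xyz=[[0,-0.005,0],[0,-0.01,0],[0,-0.01,0],[0,-0.01,0],[0,-0.01,0],[0,-0.007,0],[0,-0.004,0],[0,0,0]], twist=[[0,0,0],[0,0,0],[0,0,0],[0,0,0],[0,0,0],[0,0,0],[0,0,0],[0,0,0]])

```text
clock: 6.0
position: [0.5419, 0.1572, 0.0464]
tool_rot: [-3.141, -0.0, 3.044]
force: [-3.3, -0.2, 8.3]
grip_width: 0.0155
finger_force: 24.7
```

Run:
```python
from h import *
np.set_printoptions(precision=4,suppress=True)
print(bot.observe()['position'],bot.observe()['force'])
g=grab('wrist','w2.png')
t=grab('top','t2.png')
a=cv2.imread('pics/t2.png')[90:260,130:400];b=cv2.imread('pics/w2.png')[:300]
cv2.imwrite('pics/c2.png',np.vstack([cv2.resize(a,(540,340)),cv2.resize(b,(540,256))]))
```

```text
[0.5419 0.1572 0.0464] [-3.2915 -0.2274  8.3311]
```

View pics/c2.png

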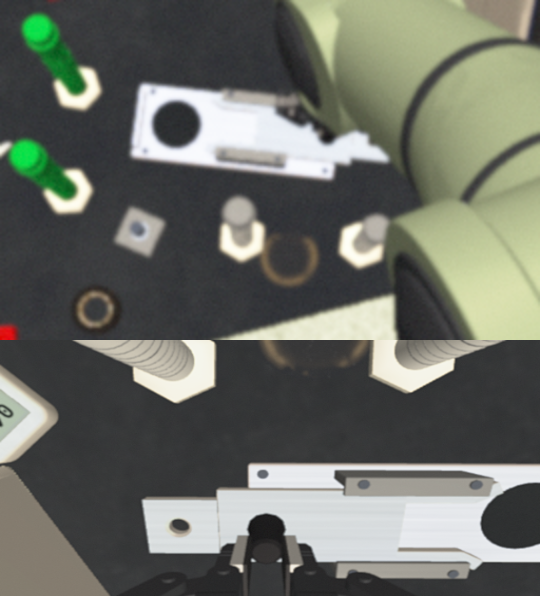

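The top view at c2 (177,124) shows the seat disc uncovered. The wrist view shows the knob between the fingers at (267,528) and the keeper drawn back about 79 mm. I release and go above the tall cylinder.

apply_moves(claw=[0.085,0.085,0.085,0.085,0.085,0.085,0.085,0.085,0.085,0.085,0.085,0.085,0.085,0.085,0.085,0.085,0.085], xyz=[[0,0,0],[0,0,0],[0,0,0],[0,0,0],[0,0,-0.03],[0,0,-0.05],[0,0,-0.05],[0,0,-0.05],[0,0,-0.05],[0.025,0.0175,0],[0.025,0.0175,0],[0.025,0.0175,0],[0.025,0.0175,0],[0.026,0.0177,0],[0,0,0],[0,0,0],[0,0,0]], twist=[[0,0,0],[0,0,0],[0,0,0],[0,0,0],[0,0,0],[0,0,0],[0,0,0],[0,0,0],[0,0,0],[0,0,0],[0,0,0],[0,0,0],[0,0,0],[0,0,0],[0,0,0],[0,0,0],[0,0,0]])

```text
clock: 7.8
position: [0.4258, 0.2568, 0.2761]
tool_rot: [-3.141, 0.0, 3.044]
force: [1.1, 0.5, -0.1]
grip_width: 0.0851
finger_force: 0.0
```

Run:
```python
from h import *
np.set_printoptions(precision=4,suppress=True)
print(bot.observe()['position'])
t=grab('top','t3.png'); im=cv2.cvtColor(cv2.imread('pics/t2.png'),cv2.COLOR_BGR2GRAY)
def disc(gray,g,c,r,lo,hi):
    m=((gray<70)*255).astype('uint8'); n,l,s,ct=cv2.connectedComponentsWithStats(m)
    for i in range(1,n):
        if lo<s[i,4]<hi and np.hypot(*(ct[i]-c))<r: print(s[i],ct[i],ray(g,*ct[i],.01))
disc(im,t,(218,152),12,100,3000)
g=grab('wrist','w3.png'); print(proj(g,np.array([.5605,.3395,.01])))
gw=cv2.cvtColor(g['img'],cv2.COLOR_RGB2GRAY); disc(gw,g,proj(g,np.array([.5605,.3395,.01])),30,200,9000)
for r in bot.find_in('wrist','tall_cylinder')[:2]: print(r)
im=cv2.imread('pics/w3.png')
for z,c in((.215,(0,0,255)),(.012,(255,0,0))):
    u,v=proj(g,np.array([.425,.2565,z]));cv2.drawMarker(im,(int(u),int(v)),c,0,8);print(z,u,v)
cv2.imwrite('pics/w3m.png',cv2.resize(im,(768,576)))
```

```text
[0.4258 0.2568 0.2761]
[207 142  22  21 359] [217.6323 151.6936] [0.5611 0.3391 0.01  ]
[np.float64(310.8614877239998), np.float64(229.05386597397424)]
[294 214  35  32 881] [310.7537 229.0976] [0.5606 0.3393 0.01  ]
{'position': [0.4156, 0.2593, 0.1982], 'score': 0.86}
{'position': [0.471, 0.4528, 0.1595], 'score': 0.71}
0.215 251.65748804191404 193.95512921545816
0.012 251.90957759309882 151.74401765469628
```

View pics/w3m.png

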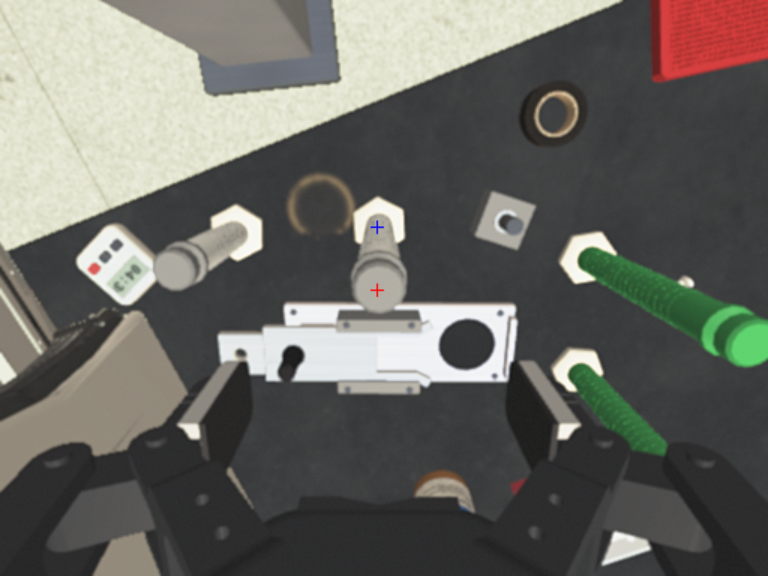

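The wrist view shows the stopper centre at (380,285), within about 4 mm of the marker. The keeper is open and the seat disc at (467,344) is clear. I descend and grip.

apply_moves(claw=[0.085,0.085,0.085,0.085,0.085,0.085,0.07,0.06,0.05,0.045,0.04,0.036,0.033,0.031,0.029,0.027,0.02,0.02,0.02,0.02], xyz=[[0.004,0.001,0.03],[0,0,0.03],[0,0,0.03],[0,0,0.025],[0,0,0.01],[0,0,0],[0,0,0],[0,0,0],[0,0,0],[0,0,0],[0,0,0],[0,0,0],[0,0,0],[0,0,0],[0,0,0],[0,0,0],[0,0,0],[0,0,0],[0,0,0],[0,0,0]], twist=[[0,0,0],[0,0,0],[0,0,0],[0,0,0],[0,0,0],[0,0,0],[0,0,0],[0,0,0],[0,0,0],[0,0,0],[0,0,0],[0,0,0],[0,0,0],[0,0,0],[0,0,0],[0,0,0],[0,0,0],[0,0,0],[0,0,0],[0,0,0]], force=50)

```text
clock: 9.95
position: [0.4216, 0.2589, 0.1514]
tool_rot: [3.141, 0.001, 3.045]
force: [-0.5, -0.5, 8.0]
grip_width: 0.0301
finger_force: 48.8
```

apply_moves(claw=[0.02,0.02,0.02,0.02,0.02,0.02,0.02], xyz=[[0,0,-0.003],[0,0,-0.007],[0,0,-0.015],[0,0,-0.02],[0,0,-0.02],[0,0,-0.005],[0,0,0]], twist=[[0,0,0],[0,0,0],[0,0,0],[0,0,0],[0,0,0],[0,0,0],[0,0,0]])

```text
clock: 10.65
position: [0.4214, 0.259, 0.2215]
tool_rot: [3.141, 0.001, 3.045]
force: [-0.6, 0.7, -3.8]
grip_width: 0.0303
finger_force: 49.7
```

Run:
```python
from h import *
np.set_printoptions(precision=4,suppress=True)
o=bot.observe();print(o['position'],o['force'],o['moment'])
g=grab('wrist','w4.png');s=grab('scene','s4.png')
p=o['position'].copy();im=cv2.imread('pics/w4.png')[:280]
for z in(.07,.082):
    u,v=proj(g,np.array([p[0],p[1],z]));print(u,v);cv2.drawMarker(im,(int(u),int(v)),(0,0,255),0,8)
a=cv2.imread('pics/s4.png')
for z in(.07,.28):
    u,v=proj(s,np.array([p[0],p[1],z]));print(u,v);cv2.drawMarker(a,(int(u),int(v)),(0,0,255),0,8)
a=a[90:310,130:370]
cv2.imwrite('pics/c4.png',np.hstack([cv2.resize(im,(400,219)),cv2.resize(a,(400,367))[:219]]) if 0 else np.vstack([cv2.resize(im,(480,262)),cv2.resize(a,(480,338))[:338]]))
```

```text
[0.4214 0.259  0.2215] [-0.5568  0.7099 -3.7559] [-0.0046  0.0229 -0.0162]
251.91523277736027 169.61217898419332
251.9155885949384 172.16918373785865
259.322631903066 211.5782042416094
261.10633385631303 128.58832591993007
```

View pics/c4.png

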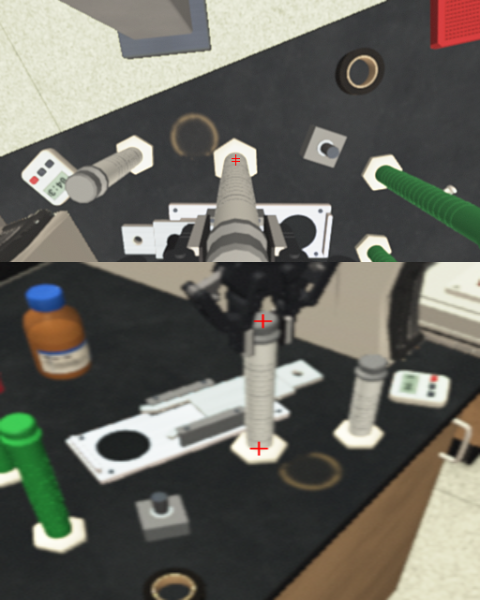

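The cylinder hangs upright: the wrist view shows the foot at (235,160), on the marker, and the scene view matches at (259,448). I carry it over the seat.

apply_moves(claw=[0.02,0.02,0.02,0.02,0.02,0.02,0.02,0.02,0.02,0.02,0.02,0.02], xyz=[[-0.004,0.003,0],[-0.01,0.007,0],[-0.017,0.012,0],[-0.017,0.012,0],[-0.017,0.012,0],[-0.017,0.012,0],[-0.017,0.012,0],[-0.016,0.011,0],[-0.01,0.007,0],[-0.006,0.005,0],[0,0,0],[0,0,0]], twist=[[0,0,0],[0,0,0],[0,0,0],[0,0,0],[0,0,0],[0,0,0],[0,0,0],[0,0,0],[0,0,0],[0,0,0],[0,0,0],[0,0,0]])

```text
clock: 11.95
position: [0.5604, 0.3386, 0.2207]
tool_rot: [-3.141, -0.001, 3.045]
force: [0.3, -0.0, -3.1]
grip_width: 0.03
finger_force: 49.7
```

apply_moves(claw=[0.02,0.02,0.02,0.02,0.02,0.02,0.02,0.02], xyz=[[0,0,0.005],[0,0,0.01],[0,0,0.015],[0,0,0.015],[0,0,0.007],[0,0,0.003],[0,0,0],[0,0,0]], twist=[[0,0,0],[0,0,0],[0,0,0],[0,0,0],[0,0,0],[0,0,0],[0,0,0],[0,0,0]])

```text
clock: 12.75
position: [0.5609, 0.3389, 0.1665]
tool_rot: [3.141, 0.0, 3.045]
force: [0.2, -0.1, -2.5]
grip_width: 0.0297
finger_force: 49.7
```

Run:
```python
from h import *
np.set_printoptions(precision=4,suppress=True)
o=bot.observe();print(o['position'],o['force'],o['moment'])
g=grab('wrist','w5.png');p=o['position'];im=cv2.imread('pics/w5.png')
b=p[2]-.1514
for z,q,c in((.01,(.5608,.3392),(0,0,255)),(b+.012,p,(255,0,0))):
    u,v=proj(g,np.array([q[0],q[1],z]));print(u,v);cv2.drawMarker(im,(int(u),int(v)),c,0,8)
u,v=map(int,(u,v))
cv2.imwrite('pics/c5.png',cv2.resize(im[max(v-75,0):v+75,u-100:u+100],(800,600),interpolation=cv2.INTER_CUBIC))
```

```text
[0.5609 0.3389 0.1665] [ 0.2166 -0.1247 -2.4995] [ 0.0196 -0.0202  0.0343]
252.24481909740763 168.5311921161662
251.945649950596 172.24450412111474
```

View pics/c5.png

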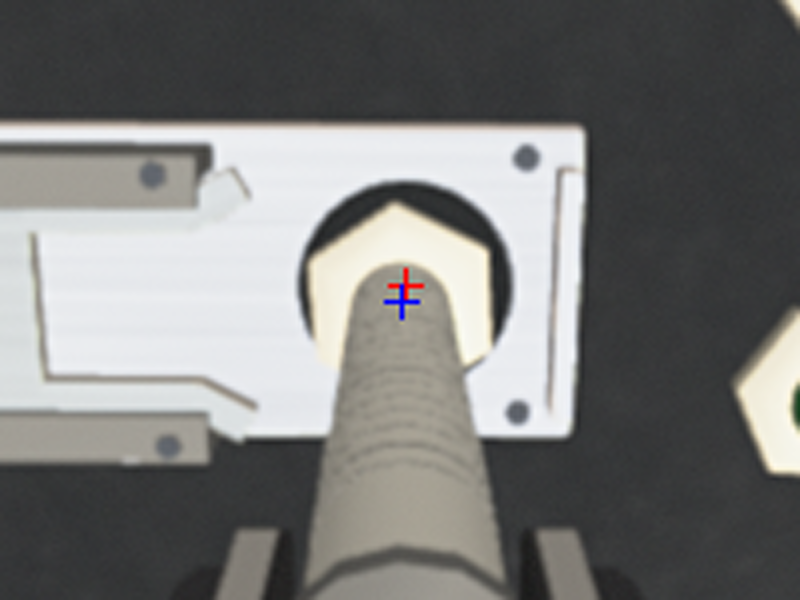

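The foot at (400,309) sits about 2 mm off the disc centre at (406,288) after allowing for parallax. I correct and set it down.

apply_moves(claw=[0.02,0.02,0.02,0.02,0.02,0.02], xyz=[[0.0015,0.0015,0],[0,0,0.002],[0,0,0.002],[0,0,0.001],[0,0,0],[0,0,0]], twist=[[0,0,0],[0,0,0],[0,0,0],[0,0,0],[0,0,0],[0,0,0]])

```text
clock: 13.4
position: [0.5597, 0.3404, 0.1615]
tool_rot: [3.141, 0.001, 3.045]
force: [-0.5, -1.1, 4.9]
grip_width: 0.0299
finger_force: 50.3
```

apply_moves(claw=[0.03,0.032,0.034,0.036,0.04,0.05,0.06,0.07,0.085,0.085,0.085,0.085,0.085,0.085,0.085], xyz=[[0,0,0],[0,0,0],[0,0,0],[0,0,0],[0,0,0],[0,0,0],[0,0,0],[0,0,0],[0,0,0],[0,0,0],[0,0,-0.02],[0,0,-0.03],[0,0,-0.03],[0,0,-0.03],[0,0,-0.01]], twist=[[0,0,0],[0,0,0],[0,0,0],[0,0,0],[0,0,0],[0,0,0],[0,0,0],[0,0,0],[0,0,0],[0,0,0],[0,0,0],[0,0,0],[0,0,0],[0,0,0],[0,0,0]])

```text
clock: 14.9
position: [0.5602, 0.3409, 0.2843]
tool_rot: [3.139, 0.003, 3.045]
force: [0.7, 0.3, -0.4]
grip_width: 0.0846
finger_force: 0.0
```

apply_moves(claw=[0.085,0.085,0.085,0.085,0.085,0.085,0.085,0.085,0.085], xyz=[[0,-0.02,0],[0,-0.035,0],[0,-0.04,0],[0,-0.04,0],[0,-0.03,0],[0,-0.015,0],[0,-0.005,0],[0,0,0],[0,0,0]], twist=[[0,0,0],[0,0,0],[0,0,0],[0,0,0],[0,0,0],[0,0,0],[0,0,0],[0,0,0],[0,0,0]])

```text
clock: 15.8
position: [0.5414, 0.1577, 0.2809]
tool_rot: [3.141, -0.0, 3.046]
force: [-0.2, -0.3, -0.6]
grip_width: 0.0849
finger_force: 0.0
```

Run:
```python
from h import *
np.set_printoptions(precision=4,suppress=True)
o=bot.observe();print(o['position'])
g=grab('wrist','w6.png');im=cv2.imread('pics/w6.png')
for q in((.5419,.1572,.076),(.5608,.3392,.022)):
    u,v=proj(g,np.array(q));print(u,v);cv2.drawMarker(im,(int(u),int(v)),(0,0,255),0,8)
cv2.imwrite('pics/c6.png',cv2.resize(im[80:260,140:],(744,360),interpolation=cv2.INTER_CUBIC))
```

```text
[0.5414 0.1577 0.2809]
251.5784890120697 160.72477580180635
375.46456553322065 154.4981116096141
```

View pics/c6.png

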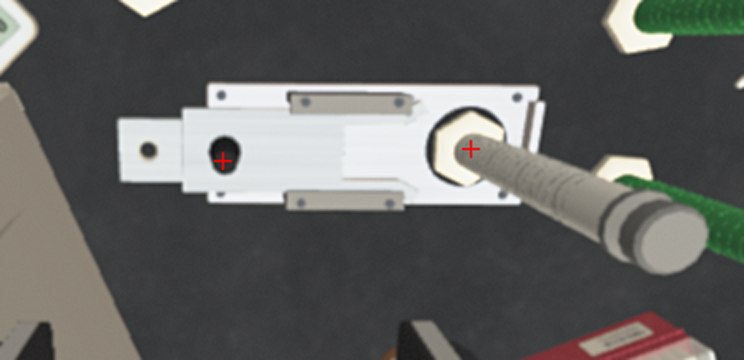

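The cylinder stands on the seat with its foot centred at (470,148). The knob at (224,155) is right below the tool. I grip it and close the keeper.

apply_moves(claw=[0.085,0.085,0.085,0.085,0.085,0.085,0.085,0.085,0.01,0.01,0.01,0.01,0.01,0.01,0.01,0.01,0.01,0.01], xyz=[[0,0,0.04],[0,0,0.04],[0,0,0.04],[0,0,0.04],[0,0,0.04],[0,0,0.03],[0,0,0.005],[0,0,0],[0,0,0],[0,0,0],[0,0,0],[0,0,0],[0,0,0],[0,0,0],[0,0,0],[0,0,0],[0,0,0],[0,0,0]], twist=[[0,0,0],[0,0,0],[0,0,0],[0,0,0],[0,0,0],[0,0,0],[0,0,0],[0,0,0],[0,0,0],[0,0,0],[0,0,0],[0,0,0],[0,0,0],[0,0,0],[0,0,0],[0,0,0],[0,0,0],[0,0,0]], force=25)

```text
clock: 17.65
position: [0.5417, 0.1564, 0.0467]
tool_rot: [3.141, 0.001, 3.045]
force: [-1.3, 0.1, 7.5]
grip_width: 0.0156
finger_force: 24.3
```

apply_moves(claw=[0.01,0.01,0.01,0.01,0.01,0.01,0.01,0.01,0.01,0.01,0.01,0.01], xyz=[[0,0.005,0],[0,0.008,0],[0,0.008,0],[0,0.008,0],[0,0.008,0],[0,0.008,0],[0,0.008,0],[0,0.008,0],[0,0.008,0],[0,0.006,0],[0,0.002,0],[0,0,0]], twist=[[0,0,0],[0,0,0],[0,0,0],[0,0,0],[0,0,0],[0,0,0],[0,0,0],[0,0,0],[0,0,0],[0,0,0],[0,0,0],[0,0,0]])

```text
clock: 18.85
position: [0.5496, 0.2336, 0.0467]
tool_rot: [3.141, 0.001, 3.045]
force: [2.0, 1.8, 5.3]
grip_width: 0.0154
finger_force: 24.3
```

apply_moves(claw=[0.01,0.01,0.01,0.01], xyz=[[0,0.001,0],[0,0.001,0],[0,0.001,0],[0,0,0]], twist=[[0,0,0],[0,0,0],[0,0,0],[0,0,0]])

```text
clock: 19.25
position: [0.5497, 0.2344, 0.0466]
tool_rot: [-3.14, 0.001, 3.044]
force: [-0.4, -8.2, 9.8]
grip_width: 0.0152
finger_force: 24.9
```

The keeper is at its stop, since y force went to −8 N. I release, rise and go above the pin.

apply_moves(claw=[0.05,0.05,0.05,0.05,0.05,0.05,0.05,0.05,0.05,0.05,0.05,0.05,0.05,0.05,0.05,0.05,0.05,0.05], xyz=[[0,0,0],[0,0,0],[0,0,0],[0,0,0],[0,0,-0.03],[0,0,-0.05],[0,0,-0.05],[0,0,-0.05],[0,0,-0.05],[0,0,-0.01],[0.025,0.025,0],[0.03,0.025,0],[0.03,0.025,0],[0.025,0.025,0],[0.02,0.02,0],[0.005,0.006,0],[0,0,0],[0,0,0]], twist=[[0,0,0],[0,0,0],[0,0,0],[0,0,0],[0,0,0],[0,0,0],[0,0,0],[0,0,0],[0,0,0],[0,0,0],[0,0,0],[0,0,0],[0,0,0],[0,0,0],[0,0,0],[0,0,0],[0,0,0],[0,0,0]])

```text
clock: 21.05
position: [0.4277, 0.3735, 0.2859]
tool_rot: [-3.141, 0.0, 3.044]
force: [-0.6, 0.4, 0.0]
grip_width: 0.0499
finger_force: 0.0
```

apply_moves(claw=[0.05,0.05,0.05,0.05,0.05], xyz=[[0,0,0.04],[0,0,0.04],[0,0,0.03],[0,0,0],[0,0,0]], twist=[[0,0,0],[0,0,0],[0,0,0],[0,0,0],[0,0,0]])

```text
clock: 21.55
position: [0.4279, 0.3737, 0.1768]
tool_rot: [-3.141, 0.0, 3.043]
force: [-0.1, 0.1, 1.1]
grip_width: 0.05
finger_force: 0.0
```

Run:
```python
from h import *
np.set_printoptions(precision=4,suppress=True)
o=bot.observe();print(o['position'])
g=grab('wrist','w7.png');im=cv2.imread('pics/w7.png');p=o['position']
t=grab('top','t7.png')
for z,c in((.061,(0,0,255)),(.028,(255,0,0))):
    u,v=proj(g,np.array([p[0],p[1],z]));print(u,v);cv2.drawMarker(im,(int(u),int(v)),c,0,6)
a=cv2.imread('pics/t7.png')[120:200,190:320]
cv2.imwrite('pics/c7.png',np.vstack([cv2.resize(im[40:230,120:400],(560,380),interpolation=cv2.INTER_CUBIC),cv2.resize(a,(560,210),interpolation=cv2.INTER_CUBIC)]))
```

```text
[0.4279 0.3737 0.1768]
252.01688715662718 177.91563039507173
252.03689796226453 170.2919516885177
```

View pics/c7.png

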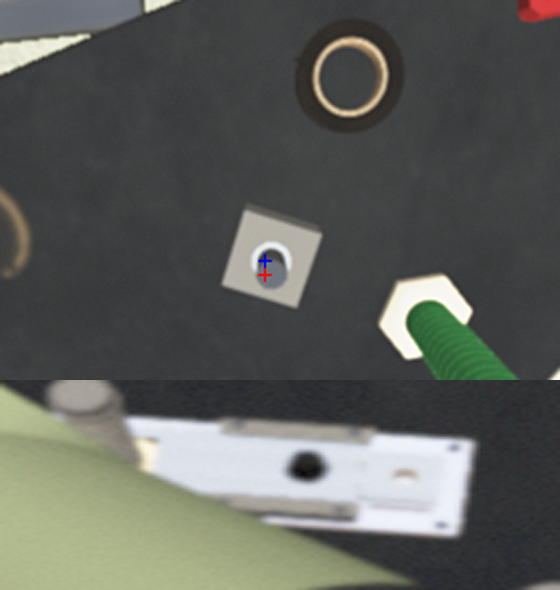

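The pin top at c7 (272,274) lies about 3 mm to +y of the tool axis at (265,275). The top view shows the keeper hole over the lug. I correct, descend and grip.

apply_moves(claw=[0.05,0.05,0.05,0.05,0.05,0.05,0.04,0.03,0.024,0.02,0.018,0.016,0.008,0.008,0.008,0.008,0.008], xyz=[[0,0.003,0.03],[0,0,0.04],[0,0,0.04],[0,0,0.025],[0,0,0.007],[0,0,0],[0,0,0],[0,0,0],[0,0,0],[0,0,0],[0,0,0],[0,0,0],[0,0,0],[0,0,0],[0,0,0],[0,0,0],[0,0,0]], twist=[[0,0,0],[0,0,0],[0,0,0],[0,0,0],[0,0,0],[0,0,0],[0,0,0],[0,0,0],[0,0,0],[0,0,0],[0,0,0],[0,0,0],[0,0,0],[0,0,0],[0,0,0],[0,0,0],[0,0,0]], force=30)

```text
clock: 23.35
position: [0.4274, 0.3773, 0.0342]
tool_rot: [3.142, 0.0, 3.045]
force: [-0.3, -1.8, 4.9]
grip_width: 0.0122
finger_force: 29.4
```

apply_moves(claw=[0.008,0.008,0.008,0.008,0.008,0.008,0.008,0.008,0.008,0.008,0.008,0.008,0.008,0.008,0.008,0.008,0.008,0.008], xyz=[[0,0,-0.005],[0,0,-0.01],[0,0,-0.02],[0,0,-0.03],[0,0,-0.03],[0,0,-0.005],[-0.005,-0.015,0],[-0.015,-0.025,0],[-0.02,-0.03,0],[-0.02,-0.03,0],[-0.02,-0.03,0],[-0.02,-0.025,0],[-0.018,-0.018,0],[-0.012,-0.009,0],[-0.005,-0.003,0],[0,0,0],[0,0,0],[0,0,0]], twist=[[0,0,0],[0,0,0],[0,0,0],[0,0,0],[0,0,0],[0,0,0],[0,0,0],[0,0,0],[0,0,0],[0,0,0],[0,0,0],[0,0,0],[0,0,0],[0,0,0],[0,0,0],[0,0,0],[0,0,0],[0,0,0]])

```text
clock: 25.15
position: [0.5431, 0.1813, 0.134]
tool_rot: [3.141, -0.0, 3.046]
force: [0.9, 0.0, 0.0]
grip_width: 0.012
finger_force: 29.3
```

Run:
```python
from h import *
np.set_printoptions(precision=4,suppress=True)
o=bot.observe();print(o['position'],o['tool_rot'],o['force'])
g=grab('wrist','w8.png');im=cv2.imread('pics/w8.png');p=o['position']
for q,c in(((p[0],p[1],p[2]-.028),(0,0,255)),((p[0],p[1],.036),(255,0,0)),((.5444,.1797,.036),(0,255,0))):
    u,v=proj(g,np.array(q));print(u,v);cv2.drawMarker(im,(int(round(u)),int(round(v))),c,0,6)
cv2.imwrite('pics/c8.png',cv2.resize(im[100:250,150:350],(800,600),interpolation=cv2.INTER_CUBIC))
```

```text
[0.5431 0.1813 0.134 ] [ 3.1414 -0.0004  3.0464] [0.8764 0.0473 0.0007]
251.95311154833456 209.3212519894299
251.98187501131451 182.77385355107776
250.4742506693312 184.28304889878146
```

View pics/c8.png

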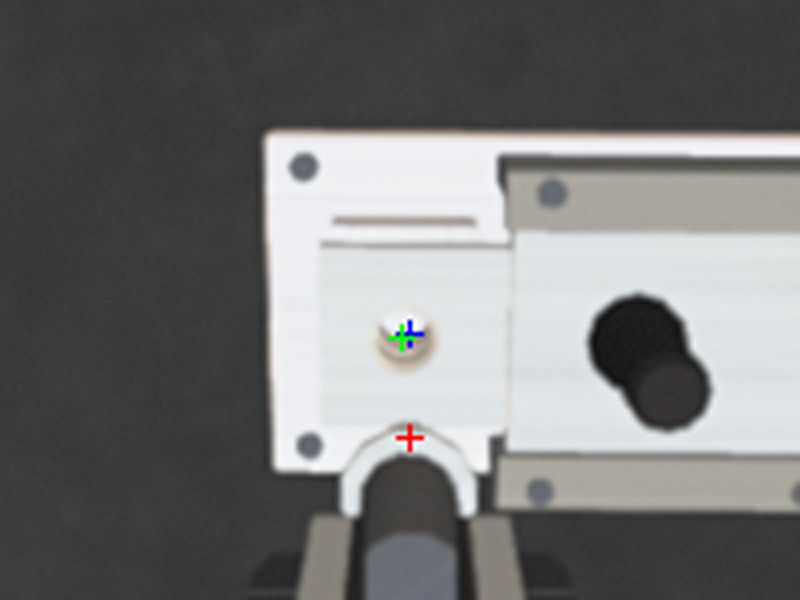

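Run:
```python
from h import *
np.set_printoptions(precision=4,suppress=True)
g=grab('wrist');p=bot.observe()['position']
for h in (.022,.025): print(proj(g,np.array([p[0],p[1],p[2]-.028+h])))
print('hole',ray(g,150+405/4-.4,100+339/4-.4,.036),'collar',ray(g,150+409/4-.4,100+490/4-.4,p[2]-.003),p)
```

```text
[np.float64(251.70344700479018), np.float64(221.7471483097761)]
[np.float64(251.69759856721046), np.float64(223.62905687364108)]
hole [0.5446 0.1799 0.036 ] collar [0.5422 0.1811 0.1311] [0.5433 0.1809 0.1341]
```

The hole centre is at c8 (405,339) and the collar at (409,490). I correct by about 2 mm and lower.

apply_moves(claw=[0.008,0.008,0.008,0.008,0.008,0.008,0.008,0.008,0.008], xyz=[[-0.0018,-0.0008,0.02],[0,0,0.025],[0,0,0.015],[0,0,0.005],[0,0,0.003],[0,0,0.003],[0,0,0.003],[0,0,0],[0,0,0]], twist=[[0,0,0],[0,0,0],[0,0,0],[0,0,0],[0,0,0],[0,0,0],[0,0,0],[0,0,0],[0,0,0]])

```text
clock: 26.15
position: [0.5456, 0.1792, 0.0604]
tool_rot: [3.141, 0.0, 3.045]
force: [-0.2, -0.1, -1.2]
grip_width: 0.0122
finger_force: 29.3
```

apply_moves(claw=[0.008,0.008,0.008,0.008,0.008,0.008,0.008], xyz=[[0.0005,0.0004,0.003],[0,0,0.003],[0,0,0.003],[0,0,0.003],[0,0,0.003],[0,0,0],[0,0,0]], twist=[[0,0,0],[0,0,0],[0,0,0],[0,0,0],[0,0,0],[0,0,0],[0,0,0]])

```text
clock: 26.85
position: [0.545, 0.1796, 0.045]
tool_rot: [-3.142, -0.0, 3.045]
force: [-0.8, -0.3, 0.2]
grip_width: 0.0119
finger_force: 29.3
```

Tip at about 17 mm with no resistance. I go down the last 2 mm, release and retreat.

apply_moves(claw=[0.008,0.008,0.008,0.016,0.02,0.024,0.03,0.04,0.05,0.05,0.05,0.05,0.05,0.05,0.05,0.05,0.05], xyz=[[0,0,0.001],[0,0,0.001],[0,0,0],[0,0,0],[0,0,0],[0,0,0],[0,0,0],[0,0,0],[0,0,0],[0,0,0],[0,0,-0.01],[0,0,-0.02],[0,0,-0.04],[0,0,-0.05],[0,0,-0.04],[0,0,0],[0,0,0]], twist=[[0,0,0],[0,0,0],[0,0,0],[0,0,0],[0,0,0],[0,0,0],[0,0,0],[0,0,0],[0,0,0],[0,0,0],[0,0,0],[0,0,0],[0,0,0],[0,0,0],[0,0,0],[0,0,0],[0,0,0]])

```text
clock: 28.55
position: [0.5453, 0.1797, 0.2046]
tool_rot: [3.141, 0.002, 3.045]
force: [-0.5, 0.0, -0.5]
grip_width: 0.0502
finger_force: 0.0
```

Run:
```python
from h import *
o=bot.observe();print(o['position'],o['force'])
g=grab('wrist','w9.png');s=grab('scene','s9.png')
cv2.imwrite('pics/c9.png',np.vstack([cv2.resize(cv2.imread('pics/w9.png')[60:260,100:],(600,291)),cv2.resize(cv2.imread('pics/s9.png')[100:260,130:390],(485,300))[:, :].copy() if 0 else cv2.resize(cv2.imread('pics/s9.png')[110:240,130:390],(600,300))]))
```

```text
[0.5453297  0.17970594 0.20457132] [-0.53022799  0.01498962 -0.51910116]
```

View pics/c9.png

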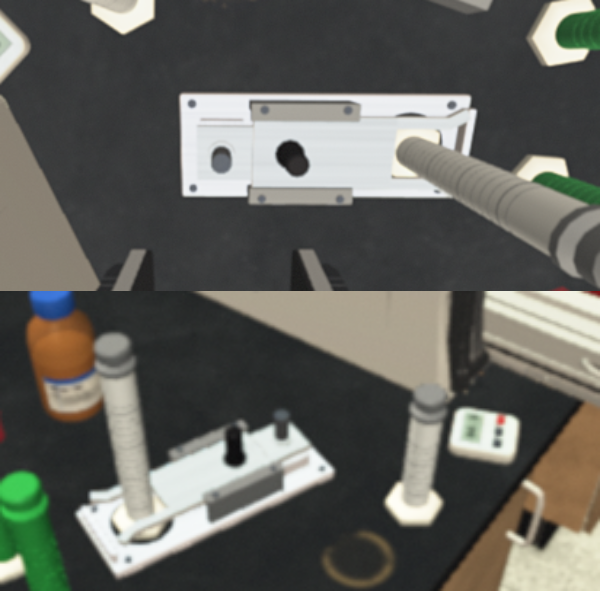

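The pin stands in the keeper at scene (281,425), the fork surrounds the upright cylinder, and the keeper is closed. I check the pin-top height numerically and hand in if it matches.

Run:
```python
from h import *
s=grab('scene');p=proj(s,np.array([.545,.18,.069]));print(p,proj(s,np.array([.545,.18,.079])),'seen top face ~(252,164)')
if abs(p[1]-164.5)<4 and abs(p[0]-252)<4: print(bot.job_done())
```

```text
[np.float64(251.8382623261896), np.float64(162.89712189892697)] [np.float64(251.83970254460448), np.float64(159.6304000930235)] seen top face ~(252,164)
the job is handed in; nothing more can be done
None
```

The job is handed in at about 29 s: the tall cylinder stands upright on the seat, the keeper is closed over its foot and the pin looks fully home in the last pictures; the verdict itself was not shown.

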